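# Rake clay mosaic chips into an even layer on the drying board

## Robot

A 6-joint arm with a two-finger parallel gripper is mounted at the origin on a cart in front of the work surface, level with it; the furniture and walls round the work are solid. World frame = base frame: x ahead of the robot, y to its left, z up, the work surface at z = 0. Lengths are in mm, angles in rad, forces in N, time in s.
With the tool pointing down it reaches from about 275 to 750 mm from the base axis. Payload 10.2 kg.
Tool frame: the origin (TCP) lies at the very end of the fingers, on their centre line; the grasp point (between the pads) lies 19 mm behind it; z points along the fingers, y is the line along which they close (so a half turn about z gives the same grasp; the last joint's range is limited). The gripper opens to 85 mm and grips with 20 to 120 N. Pads are 22 mm wide; open, the fingers measure 114 mm over their backs; the gripper's body (76 mm by 85 mm) begins 54 mm behind the grasp point. The pads swing forward as they close: fully open they stand 13 mm farther back than shut.
Start: joints at [-1.447, 0.313, 1.498, -0, 1.331, -0.223], TCP at [178.43, -493.755, 231.294] pointing down, gripper open.
Joint ranges: [-2.94, 2.94], [-0.97, 2.17], [0.19, 2.56], [-1.23, 4.37], [0.02, 3.11], [-2.88, 2.88]. Speed limits (rad/s): [2.39, 2.39, 3.01, 3.14, 3.14, 3.14].

## Interface

Orientations are given as a unit quaternion [w, x, y, z].
In Python, from rig import ctrl, vision gives the robot as it stands. The module is installed in compiled form; this text tells all that it offers.
- The arm moves only by the tool play_rows, never from a script. Its arguments are lists of equal length, an entry for each row: "translation": the shift along the tool's x, y, z in m, a list of three; "rotation": the turn, a rotation vector about the tool's x, y, z in rad, a list of three; "gripper": the gripper's target within -1 to 1 (shut at 1, half-way at 0, fully open at -1). A call has 1 to 10 rows; each row is the pose to reach, as a shift and turn from the pose commanded when the call began, along the tool's axes at that moment; what a row does not reach only later rows make up. A row lasts 1/8 s, in which the tool goes at most 62.5 mm and 10.7 degrees, less where a joint would pass 70% of its speed; a pose out of reach is approached as far as the arm can. A call with a gripper value outside its range is refused whole. The fingers move at their own pace and stop on an object; "force" is the grip in N (left out, the last holds). Time passes only in rows, so rows that repeat a pose let the fingers close. It gives the time, the measured TCP pose, the force, the opening and the grip force at its end, in the units of the state.
- ctrl.sense(): the state, without advancing time (a new reading comes with each control period).
- vision.capture(name): name is "side" or "top" or "wrist"; returns a dict with "pixels" (420x560x3 uint8, red, green, blue), "vfov" (degrees; the focal length in pixels is half the picture's height over the tangent of half this angle, whatever the lens; pixels are square), "cx", "cy" (the principal point, pixels), "k1" (the pictures are not rectified: a ray, as slopes to the right and down, at radius r is drawn at 1 + k1 r^2 times it, then the intrinsics apply), "rvec" (rotation vector, rad) and "tvec" (3), from world to camera coordinates, as OpenCV has them; the wrist camera has in their place "mount" (4x4, takes a point from camera to tool coordinates, whose origin is the TCP and whose axes are the flange's). Camera axes: x right, y down, z forward; pixel columns grow to the right and rows downward; lengths in mm; the calibration is good to about 2 mm. A picture is of the moment at which its call begins: read the wrist's pose just before it. There is no depth.
- ctrl.finish_job(): hands the job in; it is judged then, once.
The state is a dict: "time_s": time; "joints": joint angles; "dq": joint speeds; "tau": joint torques, N m; "eef_pos": TCP position; "ee_rot": TCP orientation; "force": force on the tool from outside, world axes, zero at the start; "wrist_torque": the same for the moment, N m; "grip_width": opening from 0.0 (shut) to 1.0 (fully open); "grip_force": force on a finger pad.
Only numpy, scipy, OpenCV 4.12 (cv2) and the standard library are available. Lean on these libraries where they do the work, as an engineer would, in place of code of your own. Each camera call takes 0.05 s, during which the arm holds its last target. There are 200 camera calls.

## Task

Take the hand rake from its stand and rake the heaped clay chips along the board of the drying tray, drawing some right down to the near end with the teeth kept lightly pressed on the board there as well as at the far end. Leave all seven chips on the board in one even layer, lying flat with none on top of another and at least two in each third of its length (far, middle, near), then put the rake back upright in its stand. Move the chips with the rake only, press gently, and leave everything else alone.

Things in the scene. Friction and masses are not known exactly. Their poses are not given: they have to be found in the camera images.
- tray: fixed open wooden drying tray; origin at the centre of its underside. Own x along its length to the far end, y across, z up. Inside 260 mm along x (-130 near wall, +130 far wall) by 112 mm along y; walls 9 mm thick, tops 54 mm high. Thirds meet at x = +43 and -43 mm. The chips start heaped in three rough rows of two across the far end, 34 mm apart, small gaps between
- board: board in the tray, two leaves hinged at tray x = 0, on foam. Origin mid hinge line on the top face, 30 mm above the table; axes as the tray's. Far leaf level; near leaf slopes up or down towards the near end by up to 0.14 rad (18 mm), fixed but unknown and not in this pose: feel for it. Foam gives 1 mm per 7 N, straight down. Press with about 4 N; over 12 N of rake on board or 15 N on a chip is too hard
- rake: wooden hand rake, 116 mm high, 160 g, teeth down in its stand; origin mid row of tooth tips, z up the handle, y along the row. Seven teeth 5 mm (x) by 6 mm (y), 28 mm long, row 99 mm wide, gaps 9.5 mm; head bar 24 x 100 mm from z = 28 to 48; upright handle 24 mm (x) by 30 mm (y), z = 54 to 116, to be gripped from above
- stand: fixed dark wooden stand of the rake, 60 x 126 mm, 34 mm high; origin at the centre of its underside. A slot along its y, 12 mm wide, 110 mm long, 29 mm deep, open at the top, takes the teeth; the head bar rests on the rails beside it. Rake in place: origin 6 mm above the stand's origin, axes parallel (half a turn is as good)
- chip0: fired clay mosaic chip, plain terracotta, a rounded square slab 18 to 21 mm a side and 9 mm thick, about 14 g (six of the seven lie on the board at the start, one flat on top of one of the row nearest the middle); origin at the centre of its underside, z up as it lies at the start
- chip1: fired clay mosaic chip, plain terracotta, a rounded square slab 18 to 21 mm a side and 9 mm thick, about 14 g (six of the seven lie on the board at the start, one flat on top of one of the row nearest the middle); origin at the centre of its underside, z up as it lies at the start
- chip2: fired clay mosaic chip, plain terracotta, a rounded square slab 18 to 21 mm a side and 9 mm thick, about 14 g (six of the seven lie on the board at the start, one flat on top of one of the row nearest the middle); origin at the centre of its underside, z up as it lies at the start
- chip3: fired clay mosaic chip, plain terracotta, a rounded square slab 18 to 21 mm a side and 9 mm thick, about 14 g (six of the seven lie on the board at the start, one flat on top of one of the row nearest the middle); origin at the centre of its underside, z up as it lies at the start
- chip4: fired clay mosaic chip, plain terracotta, a rounded square slab 18 to 21 mm a side and 9 mm thick, about 14 g (six of the seven lie on the board at the start, one flat on top of one of the row nearest the middle); origin at the centre of its underside, z up as it lies at the start
- chip5: fired clay mosaic chip, plain terracotta, a rounded square slab 18 to 21 mm a side and 9 mm thick, about 14 g (six of the seven lie on the board at the start, one flat on top of one of the row nearest the middle); origin at the centre of its underside, z up as it lies at the start
- chip6: fired clay mosaic chip, plain terracotta, a rounded square slab 18 to 21 mm a side and 9 mm thick, about 14 g (six of the seven lie on the board at the start, one flat on top of one of the row nearest the middle); origin at the centre of its underside, z up as it lies at the start
- water_pot: mint green water pot, 78 mm wide, 85 mm high; a bystander to be left alone; origin at the centre of its underside
- ink_bottle: dark ink bottle with white cap, 44 mm wide, 92 mm high; a bystander to be left alone; origin at the centre of its underside
- eraser: white eraser 22 x 58 x 12 mm; a bystander to be left alone; origin at the centre of its underside

How it is judged (in metres and radians):
On the way, in this order (a step that is already met when the one before it is completed fails the run):
1. the rake is lifted out of the slot of its stand (z of rake in the frame of stand above 0.045 m), for 0.1 s.
2. its teeth press on the far leaf of the board (contact force between rake and board above 1 N and x of rake in the frame of tray between 0.01 and 0.13 m), for 0.1 s.
3. its teeth press on the board well down the near third, with at least two chips raked down into that third (contact force between rake and board above 1 N and x of rake in the frame of tray below -0.07 m and (x of each of chip0, chip1 in the frame of tray below -0.0435 m or x of each of chip0, chip2 in the frame of tray below -0.0435 m or x of each of chip0, chip3 in the frame of tray below -0.0435 m or x of each of chip0, chip4 in the frame of tray below -0.0435 m or x of each of chip0, chip5 in the frame of tray below -0.0435 m or x of each of chip0, chip6 in the frame of tray below -0.0435 m or x of each of chip1, chip2 in the frame of tray below -0.0435 m or x of each of chip1, chip3 in the frame of tray below -0.0435 m or x of each of chip1, chip4 in the frame of tray below -0.0435 m or x of each of chip1, chip5 in the frame of tray below -0.0435 m or x of each of chip1, chip6 in the frame of tray below -0.0435 m or x of each of chip2, chip3 in the frame of tray below -0.0435 m or x of each of chip2, chip4 in the frame of tray below -0.0435 m or x of each of chip2, chip5 in the frame of tray below -0.0435 m or x of each of chip2, chip6 in the frame of tray below -0.0435 m or x of each of chip3, chip4 in the frame of tray below -0.0435 m or x of each of chip3, chip5 in the frame of tray below -0.0435 m or x of each of chip3, chip6 in the frame of tray below -0.0435 m or x of each of chip4, chip5 in the frame of tray below -0.0435 m or x of each of chip4, chip6 in the frame of tray below -0.0435 m or x of each of chip5, chip6 in the frame of tray below -0.0435 m)), for 0.1 s.
At the end, for the whole second after the job is handed in: All seven chips at rest on the board in the tray, flat (within 0.25 rad), no two centres closer than 13 mm seen from above, at least two in each third of the length (divided 43 mm either side of the middle); rake at rest upright in its stand, within 12 mm of its place, at most 4 mm high (x of chip0 in the frame of tray between -0.13 and 0.13 m and y of chip0 in the frame of tray between -0.056 and 0.056 m and z of chip0 in the frame of tray between 0.005 and 0.064 m and angle between the z axis of each of chip0, chip1, chip2, chip3, chip4, chip5, chip6 and the z axis of tray, either way round below 0.25 rad and linear speed of each of chip0, chip1, chip2, chip3, chip4, chip5, chip6, rake below 0.02 m/s and x of chip1 in the frame of tray between -0.13 and 0.13 m and y of chip1 in the frame of tray between -0.056 and 0.056 m and z of chip1 in the frame of tray between 0.005 and 0.064 m and x of chip2 in the frame of tray between -0.13 and 0.13 m and y of chip2 in the frame of tray between -0.056 and 0.056 m and z of chip2 in the frame of tray between 0.005 and 0.064 m and x of chip3 in the frame of tray between -0.13 and 0.13 m and y of chip3 in the frame of tray between -0.056 and 0.056 m and z of chip3 in the frame of tray between 0.005 and 0.064 m and x of chip4 in the frame of tray between -0.13 and 0.13 m and y of chip4 in the frame of tray between -0.056 and 0.056 m and z of chip4 in the frame of tray between 0.005 and 0.064 m and x of chip5 in the frame of tray between -0.13 and 0.13 m and y of chip5 in the frame of tray between -0.056 and 0.056 m and z of chip5 in the frame of tray between 0.005 and 0.064 m and x of chip6 in the frame of tray between -0.13 and 0.13 m and y of chip6 in the frame of tray between -0.056 and 0.056 m and z of chip6 in the frame of tray between 0.005 and 0.064 m and horizontal distance between chip0 and chip1 above 0.013 m and horizontal distance between each of chip0, chip1 and chip2 above 0.013 m and horizontal distance between each of chip0, chip1, chip2 and chip3 above 0.013 m and horizontal distance between each of chip0, chip1, chip2, chip3 and chip4 above 0.013 m and horizontal distance between each of chip0, chip1, chip2, chip3, chip4 and chip5 above 0.013 m and horizontal distance between each of chip0, chip1, chip2, chip3, chip4, chip5 and chip6 above 0.013 m and (x of each of chip0, chip1 in the frame of tray above 0.0435 m or x of each of chip0, chip2 in the frame of tray above 0.0435 m or x of each of chip0, chip3 in the frame of tray above 0.0435 m or x of each of chip0, chip4 in the frame of tray above 0.0435 m or x of each of chip0, chip5 in the frame of tray above 0.0435 m or x of each of chip0, chip6 in the frame of tray above 0.0435 m or x of each of chip1, chip2 in the frame of tray above 0.0435 m or x of each of chip1, chip3 in the frame of tray above 0.0435 m or x of each of chip1, chip4 in the frame of tray above 0.0435 m or x of each of chip1, chip5 in the frame of tray above 0.0435 m or x of each of chip1, chip6 in the frame of tray above 0.0435 m or x of each of chip2, chip3 in the frame of tray above 0.0435 m or x of each of chip2, chip4 in the frame of tray above 0.0435 m or x of each of chip2, chip5 in the frame of tray above 0.0435 m or x of each of chip2, chip6 in the frame of tray above 0.0435 m or x of each of chip3, chip4 in the frame of tray above 0.0435 m or x of each of chip3, chip5 in the frame of tray above 0.0435 m or x of each of chip3, chip6 in the frame of tray above 0.0435 m or x of each of chip4, chip5 in the frame of tray above 0.0435 m or x of each of chip4, chip6 in the frame of tray above 0.0435 m or x of each of chip5, chip6 in the frame of tray above 0.0435 m) and ((x of chip0 in the frame of tray between -0.0435 and 0.0435 m and x of chip1 in the frame of tray between -0.0435 and 0.0435 m) or (x of chip0 in the frame of tray between -0.0435 and 0.0435 m and x of chip2 in the frame of tray between -0.0435 and 0.0435 m) or (x of chip0 in the frame of tray between -0.0435 and 0.0435 m and x of chip3 in the frame of tray between -0.0435 and 0.0435 m) or (x of chip0 in the frame of tray between -0.0435 and 0.0435 m and x of chip4 in the frame of tray between -0.0435 and 0.0435 m) or (x of chip0 in the frame of tray between -0.0435 and 0.0435 m and x of chip5 in the frame of tray between -0.0435 and 0.0435 m) or (x of chip0 in the frame of tray between -0.0435 and 0.0435 m and x of chip6 in the frame of tray between -0.0435 and 0.0435 m) or (x of chip1 in the frame of tray between -0.0435 and 0.0435 m and x of chip2 in the frame of tray between -0.0435 and 0.0435 m) or (x of chip1 in the frame of tray between -0.0435 and 0.0435 m and x of chip3 in the frame of tray between -0.0435 and 0.0435 m) or (x of chip1 in the frame of tray between -0.0435 and 0.0435 m and x of chip4 in the frame of tray between -0.0435 and 0.0435 m) or (x of chip1 in the frame of tray between -0.0435 and 0.0435 m and x of chip5 in the frame of tray between -0.0435 and 0.0435 m) or (x of chip1 in the frame of tray between -0.0435 and 0.0435 m and x of chip6 in the frame of tray between -0.0435 and 0.0435 m) or (x of chip2 in the frame of tray between -0.0435 and 0.0435 m and x of chip3 in the frame of tray between -0.0435 and 0.0435 m) or (x of chip2 in the frame of tray between -0.0435 and 0.0435 m and x of chip4 in the frame of tray between -0.0435 and 0.0435 m) or (x of chip2 in the frame of tray between -0.0435 and 0.0435 m and x of chip5 in the frame of tray between -0.0435 and 0.0435 m) or (x of chip2 in the frame of tray between -0.0435 and 0.0435 m and x of chip6 in the frame of tray between -0.0435 and 0.0435 m) or (x of chip3 in the frame of tray between -0.0435 and 0.0435 m and x of chip4 in the frame of tray between -0.0435 and 0.0435 m) or (x of chip3 in the frame of tray between -0.0435 and 0.0435 m and x of chip5 in the frame of tray between -0.0435 and 0.0435 m) or (x of chip3 in the frame of tray between -0.0435 and 0.0435 m and x of chip6 in the frame of tray between -0.0435 and 0.0435 m) or (x of chip4 in the frame of tray between -0.0435 and 0.0435 m and x of chip5 in the frame of tray between -0.0435 and 0.0435 m) or (x of chip4 in the frame of tray between -0.0435 and 0.0435 m and x of chip6 in the frame of tray between -0.0435 and 0.0435 m) or (x of chip5 in the frame of tray between -0.0435 and 0.0435 m and x of chip6 in the frame of tray between -0.0435 and 0.0435 m)) and (x of each of chip0, chip1 in the frame of tray below -0.0435 m or x of each of chip0, chip2 in the frame of tray below -0.0435 m or x of each of chip0, chip3 in the frame of tray below -0.0435 m or x of each of chip0, chip4 in the frame of tray below -0.0435 m or x of each of chip0, chip5 in the frame of tray below -0.0435 m or x of each of chip0, chip6 in the frame of tray below -0.0435 m or x of each of chip1, chip2 in the frame of tray below -0.0435 m or x of each of chip1, chip3 in the frame of tray below -0.0435 m or x of each of chip1, chip4 in the frame of tray below -0.0435 m or x of each of chip1, chip5 in the frame of tray below -0.0435 m or x of each of chip1, chip6 in the frame of tray below -0.0435 m or x of each of chip2, chip3 in the frame of tray below -0.0435 m or x of each of chip2, chip4 in the frame of tray below -0.0435 m or x of each of chip2, chip5 in the frame of tray below -0.0435 m or x of each of chip2, chip6 in the frame of tray below -0.0435 m or x of each of chip3, chip4 in the frame of tray below -0.0435 m or x of each of chip3, chip5 in the frame of tray below -0.0435 m or x of each of chip3, chip6 in the frame of tray below -0.0435 m or x of each of chip4, chip5 in the frame of tray below -0.0435 m or x of each of chip4, chip6 in the frame of tray below -0.0435 m or x of each of chip5, chip6 in the frame of tray below -0.0435 m) and angle between rake's own z axis and vertical below 0.12 rad and horizontal distance between rake and stand below 0.012 m and z of rake in the frame of stand below 0.01 m); the robot touches nothing.
It fails at once if the rake presses on the board with more than 12 N (contact force between rake and board above 12 N).
It fails at once if the rake presses on a chip with more than 15 N (contact force between rake and chip0 above 15 N or contact force between rake and chip1 above 15 N or contact force between rake and chip2 above 15 N or contact force between rake and chip3 above 15 N or contact force between rake and chip4 above 15 N or contact force between rake and chip5 above 15 N or contact force between rake and chip6 above 15 N).
It fails at once if the fingers or the arm touch a chip (contact force between any of the fingers, the arm and chip0 above 0.5 N or contact force between any of the fingers, the arm and chip1 above 0.5 N or contact force between any of the fingers, the arm and chip2 above 0.5 N or contact force between any of the fingers, the arm and chip3 above 0.5 N or contact force between any of the fingers, the arm and chip4 above 0.5 N or contact force between any of the fingers, the arm and chip5 above 0.5 N or contact force between any of the fingers, the arm and chip6 above 0.5 N).
It fails at once if a bystander (mint water pot, ink bottle, eraser) is moved more than 15 mm (distance of any of water_pot, ink_bottle, eraser from where it was at the start of the episode above 0.015 m).
It also fails if it takes over 72 s, if anything falls off the work surface, if the arm or the gripper's body presses on something with over 40 N, if the wrist force passes 120 N, or if a joint passes its speed limit or range.

## Working session

There is one attempt and no reset: what is moved stays moved. The work goes in short steps, Python scripts to look and compute and a tool call to move; the robot and the scene stay as the last step left them, time stands still between calls to the robot, and variables do not carry over. Pictures are saved under pics/ and viewed, at most 10 in all, crops included, and the job is handed in when it is done.

Besides the shell and the picture viewer there is one more tool, called as name(argument=value, ...), one argument or row to a line, values as JSON. play_rows: Moves the arm, as the interface text tells. Its arguments: {"type":"object","properties":{"translation":{"type":"array"},"rotation":{"type":"array"},"gripper":{"type":"array"},"force":{"type":"number"}},"required":["translation","rotation","gripper"]}

```bash
mkdir -p pics
cat > h.py <<'E'
import numpy as np, cv2
from rig import ctrl, vision
from scipy.spatial.transform import Rotation as R
def cam(name):
    s=ctrl.sense(); c=vision.capture(name); H,W=c["pixels"].shape[:2]
    c["f"]=H/2/np.tan(np.radians(c["vfov"])/2)
    if name=="wrist":
        q=s["ee_rot"]; T=np.eye(4); T[:3,:3]=R.from_quat([q[1],q[2],q[3],q[0]]).as_matrix(); T[:3,3]=s["eef_pos"]
        M=T@np.array(c["mount"]); c["Rcw"]=M[:3,:3]; c["o"]=M[:3,3]
    else:
        Rm=cv2.Rodrigues(np.array(c["rvec"],float))[0]; c["Rcw"]=Rm.T; c["o"]=-Rm.T@np.array(c["tvec"],float).ravel()
    return c
def ray(c,u,v):
    d=np.array([(u-c["cx"])/c["f"],(v-c["cy"])/c["f"]]); p=d.copy()
    for _ in range(30): p=d/(1+c["k1"]*(p@p))
    w=c["Rcw"]@np.array([p[0],p[1],1]); return w/np.linalg.norm(w)
def atz(c,u,v,z):
    w=ray(c,u,v); return c["o"]+w*(z-c["o"][2])/w[2]
def proj(c,P):
    q=c["Rcw"].T@(np.array(P,float)-c["o"]); p=q[:2]/q[2]; p=p*(1+c["k1"]*(p@p)); return p*c["f"]+[c["cx"],c["cy"]]
def tri(c1,a,c2,b):
    d1,d2=ray(c1,*a),ray(c2,*b); t=np.linalg.lstsq(np.c_[d1,-d2],c2["o"]-c1["o"],rcond=None)[0]
    p,q=c1["o"]+t[0]*d1,c2["o"]+t[1]*d2; return (p+q)/2,np.linalg.norm(p-q)
def save(c,n): cv2.imwrite("pics/"+n,c["pixels"][:,:,::-1])
E
python3 - <<'E'
from h import *
import pickle
for n in("top","side","wrist"):
    c=cam(n); save(c,n+"0.png"); pickle.dump(c,open(n+"0.pkl","wb")); print(n,c["o"].round(0),c["Rcw"][:,2].round(2),c["f"],c["k1"])
s=ctrl.sense(); print(s["time_s"],s["eef_pos"],s["ee_rot"],s["force"],s["grip_width"])
E
```

```text
top [483.   6. 885.] [ 0.1  -0.01 -0.99] 385.6510239086101 -0.08404261453904456
side [557. 928. 581.] [ 0.01 -0.87 -0.49] 497.149801267334 0.030054942341035215
wrist [ 245. -470.  373.] [-0.26 -0.09 -0.96] 291.1118559769326 -0.060802919900243814
0.15 [ 178.40788945 -493.57907075  230.87254098] [-4.69489879e-04  9.85004485e-01  1.72528097e-01  2.07736006e-05] [ 0.05126279 -0.2116407  -0.11029538] 1.0013945470609604
```

View pics/top0.png

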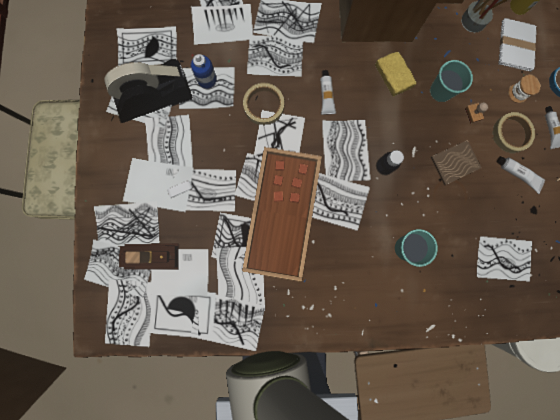

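View pics/side0.png

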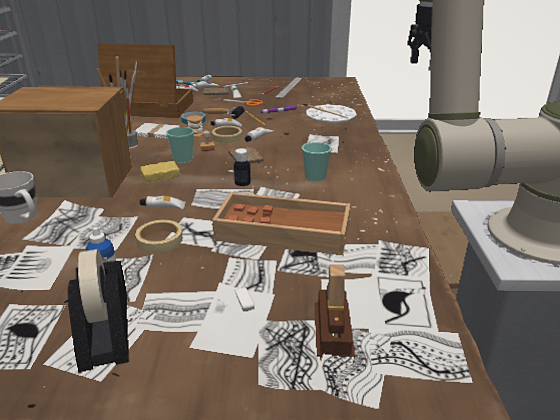

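The top view shows the tray at about (283,215) with its far end up, and chips at (277-303,165-197). The rake in its stand is at about (149,257), with the handle top at (133,257). The ink bottle is at (393,160), the eraser at (179,187) and the pot at (419,248). The side view shows the handle top at about (336,270). Next I'll enlarge the key areas.

Run:
```python
import pickle; from h import *
t=pickle.load(open("top0.pkl","rb"));s=pickle.load(open("side0.pkl","rb"))
a=cv2.resize(t["pixels"][145:285,235:330],None,fx=4,fy=4,interpolation=cv2.INTER_CUBIC)   # 560x380
b=cv2.resize(t["pixels"][235:280,110:190],None,fx=5,fy=5,interpolation=cv2.INTER_CUBIC)  # 225x400
d=cv2.resize(s["pixels"][255:365,300:370],None,fx=3.3,fy=3.3,interpolation=cv2.INTER_CUBIC) #363x231
o=np.zeros((600,800,3),np.uint8); o[:a.shape[0],:a.shape[1]]=a; o[:b.shape[0],390:390+b.shape[1]]=b; o[232:232+d.shape[0],390:390+d.shape[1]]=d
cv2.imwrite("pics/z0.png",o[:,:,::-1])
```

```text
(no output)
```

View pics/z0.png

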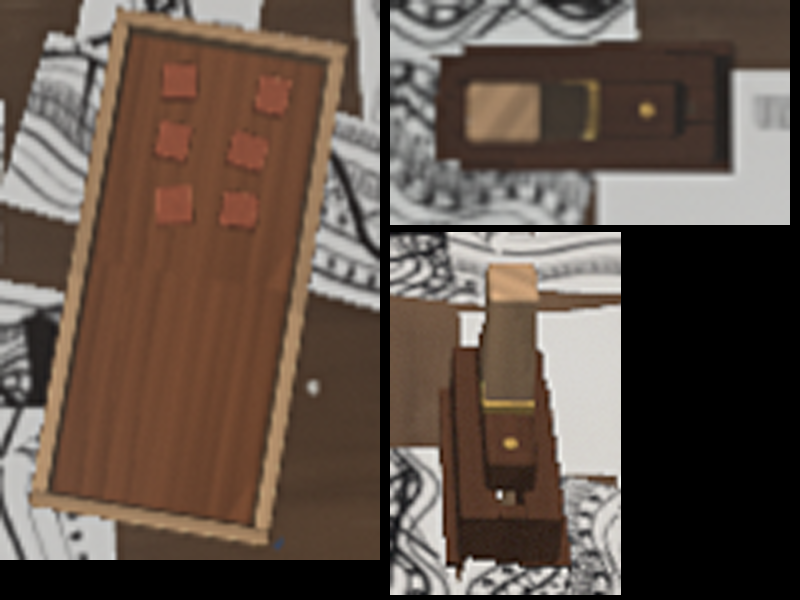

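The crop shows the six board-level chip positions. The top chip is probably over the left or right chip of the row nearest the middle. The rake's head bar is aligned with the stand, along image columns. Next I'll compute positions.

Run:
```python
import pickle; from h import *
t=pickle.load(open("top0.pkl","rb"));s=pickle.load(open("side0.pkl","rb"))
A=lambda u,v:(u/4+235-.4,v/4+145-.4); B=lambda u,v:((u-390)/5+110-.4,v/5+235-.4); D=lambda u,v:((u-390)/3.3+300-.4,(v-232)/3.3+255-.4)
ha=B(503,112); hs=D(512,283)
print("handle",tri(t,ha,s,hs))
for p in[(466,82),(540,82),(540,142),(466,142)]: print(atz(t,*B(*p),122).round(1))
print("stand top"); 
for p in[(440,56),(715,50),(715,167),(440,159)]: print(atz(t,*B(*p),34).round(1))
print("tray")
C=[]
for p in[(120,12),(347,45),(268,545),(32,503)]: C.append(atz(t,*A(*p),54)); print(C[-1].round(1))
C=np.array(C); c=C.mean(0); ax=(C[0]+C[1]-C[2]-C[3])/2; print(c,np.linalg.norm(ax),np.degrees(np.arctan2(ax[1],ax[0])),np.linalg.norm(C[0]-C[1]),np.linalg.norm(C[2]-C[3]))
ax/=np.linalg.norm(ax); ay=np.array([-ax[1],ax[0],0])
for p in[(180,81),(273,96),(173,140),(247,151),(174,204),(239,209)]:
  for z in(39,48):
    d=atz(t,*A(*p),z)-c; print(z,(d@ax).round(1),(d@ay).round(1),end=" | ")
  print()
# side proj check of tray corners, chip
for p in C: print(proj(s,p).round(1))
pr=s["pixels"][185:235,205:345]; cv2.imwrite("pics/s1.png",cv2.resize(pr,None,fx=5.5,fy=5.5,interpolation=cv2.INTER_CUBIC)[:,:,::-1])
for n,p in(("ink",(393,162)),("pot",(419,248)),("eraser",(179,187)),("blue",(203,72)),("tapedisp",(150,95))): print(n,atz(t,*p,40).round())
```

```text
handle (array([478.7092657 , 299.93949688, 119.22559507]), np.float64(1.2702730307345271))
[490.3 314.1 122. ]
[489.6 283.9 122. ]
[465.9 283.9 122. ]
[466.5 314.  122. ]
stand top
[502.9 361.6  34. ]
[502.7 237.4  34. ]
[451.3 237.7  34. ]
[457.4 361.3  34. ]
tray
[710.2  32.6  54. ]
[688.3 -92.   54. ]
[417.6 -39.3  54. ]
[443.5  86.1  54. ]
[564.89227784  -3.14028876  54.        ] 273.96452964242354 -11.175096344619245 126.52884072650068 127.9784583015525
39 106.2 24.7 | 48 104.2 24.4 | 
39 106.5 -27.9 | 48 104.5 -27.7 | 
39 72.5 23.0 | 48 70.9 22.7 | 
39 73.3 -18.6 | 48 71.7 -18.5 | 
39 37.2 16.4 | 48 35.9 16.2 | 
39 40.4 -19.5 | 48 39.1 -19.4 | 
[213.7 218.2]
[230.3 190.9]
[350.1 202.6]
[343.9 232.6]
ink [ 674. -255.   40.]
pot [ 479. -303.   40.]
eraser [630. 226.  40.]
blue [899. 172.  40.]
tapedisp [847. 295.  40.]
```

View pics/s1.png

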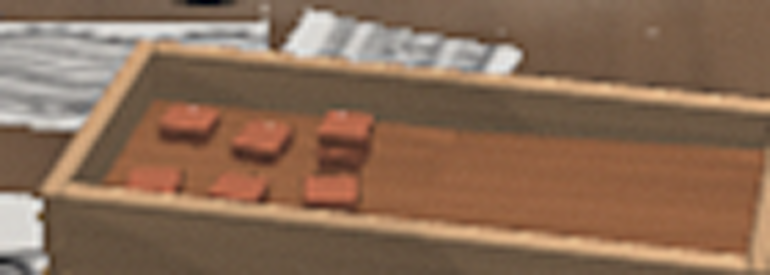

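The side crop shows the stacked chip at about (345,135 in the crop), which is the nearest-row chip on the right (tray about x=39, y=-19). The measured sizes agree with the text. Next I'll go over the tray's right side for a close look, then on to the rake.

play_rows(
  translation=[
    [0.489,-0.231,0],
    [0.489,-0.231,0],
    [0.489,-0.231,0],
    [0.489,-0.231,0],
    [0.489,-0.231,0],
    [0.489,-0.231,0],
    [0.489,-0.231,0],
    [0.489,-0.231,0],
    [0.489,-0.231,0],
    [0.489,-0.231,0],
  ],
  rotation=[
    [0,0,-1.032],
    [0,0,-1.032],
    [0,0,-1.032],
    [0,0,-1.032],
    [0,0,-1.032],
    [0,0,-1.032],
    [0,0,-1.032],
    [0,0,-1.032],
    [0,0,-1.032],
    [0,0,-1.032],
  ],
  gripper=[-1,-1,-1,-1,-1,-1,-1,-1,-1,-1],
)

```text
time_s: 1.4
eef_pos: [560.9, -108.2, 230.6]
ee_rot: [-0.0, 0.77, 0.637, -0.0]
force: [-0.5, -0.7, -0.2]
grip_width: 1.004
grip_force: 0.0
```

Run:
```python
from h import *
import pickle
c=cam("wrist"); save(c,"w1.png"); pickle.dump(c,open("w1.pkl","wb"))
s=ctrl.sense(); print(s["time_s"],s["eef_pos"],s["ee_rot"],s["joints"],c["o"])
cv2.imwrite("pics/w1b.png",cv2.resize(c["pixels"],(800,600),interpolation=cv2.INTER_CUBIC)[:,:,::-1])
```

```text
1.45 [ 560.00635421 -109.48084026  230.68246365] [-4.48529167e-04  7.71014427e-01  6.36817438e-01 -3.21240300e-04] [-3.98250177e-01  4.15126680e-01  1.35500494e+00 -1.56311060e-04
  1.37255375e+00 -2.08150102e-01] [574.59105671 -39.22254393 372.38563613]
```

View pics/w1b.png

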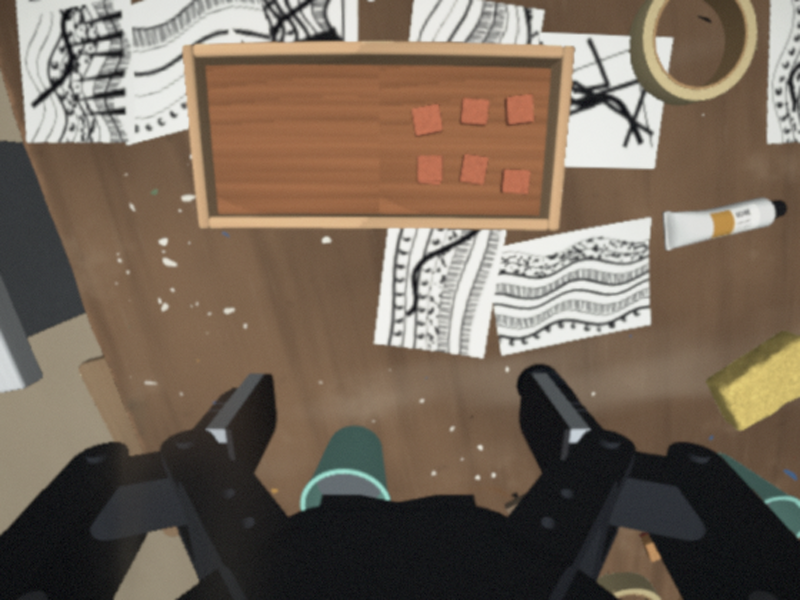

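The wrist view shows the tray rim corners at about (184,47), (574,47), (562,227) and (201,228), with the chips at (427,120) to (516,181) in the enlarged picture.

Run:
```python
import pickle; from h import *
c=pickle.load(open("w1.pkl","rb")); k=.7
A=lambda u,v:((u+.5)*k-.5,(v+.5)*k-.5)
C=np.array([atz(c,*A(*p),54) for p in[(574,46),(562,228),(201,229),(184,46)]]); print(C.round(1))
m=C.mean(0); ax=(C[0]+C[1]-C[2]-C[3])/2; L=np.linalg.norm(ax); ax/=L; ay=np.array([-ax[1],ax[0],0])
print(m,L,np.degrees(np.arctan2(ax[1],ax[0])),np.linalg.norm(C[0]-C[1]),np.linalg.norm(C[2]-C[3]))
for p in[(520,109),(515,181),(475,111),(474,170),(427,121),(430,170)]:
  for z in(39,48):
    d=atz(c,*A(*p),z)-m; print(z,(d@ax).round(1),(d@ay).round(1),end=" | ")
  print()
d=atz(c,*A(379,130),30)-m; print("hinge",d@ax,d@ay)
```

```text
[[713.6  33.8  54. ]
 [692.3 -91.   54. ]
 [420.5 -39.3  54. ]
 [445.8  86.3  54. ]]
[568.07831507  -2.55502255  54.        ] 274.7553629033926 -10.929078393325735 126.60156422564103 128.1954093094319
39 104.5 23.4 | 48 102.0 21.9 | 
39 104.1 -28.8 | 48 101.6 -29.0 | 
39 70.7 21.6 | 48 69.2 20.0 | 
39 71.8 -21.0 | 48 70.2 -21.3 | 
39 35.0 14.2 | 48 34.5 12.9 | 
39 37.9 -21.2 | 48 37.3 -21.5 | 
hinge -1.3025791832915836 8.930769901346345
```

play_rows(
  translation=[
    [0.386,0.156,0],
    [0.386,0.156,0],
    [0.386,0.156,0],
    [0.386,0.156,0],
    [0.386,0.156,0],
    [0.386,0.156,0],
    [0.386,0.156,0],
    [0.386,0.156,0],
    [0.386,0.156,0],
  ],
  rotation=[
    [0,0,-0.19],
    [0,0,-0.19],
    [0,0,-0.19],
    [0,0,-0.19],
    [0,0,-0.19],
    [0,0,-0.19],
    [0,0,-0.19],
    [0,0,-0.19],
    [0,0,-0.19],
  ],
  gripper=[-1,-1,-1,-1,-1,-1,-1,-1,-1],
)

```text
time_s: 2.58
eef_pos: [762.0, 229.5, 223.1]
ee_rot: [0.005, 0.708, 0.706, 0.008]
force: [-0.5, -0.3, 0.6]
grip_width: 1.006
grip_force: 0.0
```

I got the sign of y wrong, but the move hit nothing. I'll correct it now.

play_rows(
  translation=[
    [0.07,-0.283,0],
    [0.07,-0.283,0],
    [0.07,-0.283,0],
    [0.07,-0.283,0],
    [0.07,-0.283,0],
    [0.07,-0.283,0],
    [0.07,-0.283,0],
    [0.07,-0.283,0],
  ],
  rotation=[
    [0,0,0],
    [0,0,0],
    [0,0,0],
    [0,0,0],
    [0,0,0],
    [0,0,0],
    [0,0,0],
    [0,0,0],
  ],
  gripper=[-1,-1,-1,-1,-1,-1,-1,-1],
)

```text
time_s: 3.58
eef_pos: [480.1, 300.8, 218.8]
ee_rot: [0.005, 0.708, 0.706, 0.009]
force: [0.0, 0.3, 0.7]
grip_width: 1.002
grip_force: 0.0
```

Run:
```python
from h import *
import pickle
c=cam("wrist"); pickle.dump(c,open("w2.pkl","wb"))
s=ctrl.sense(); print(s["time_s"],s["eef_pos"],s["ee_rot"],c["o"])
cv2.imwrite("pics/w2b.png",cv2.resize(c["pixels"],(800,600),interpolation=cv2.INTER_CUBIC)[:,:,::-1])
```

```text
3.625 [480.03181095 300.88146433 218.27830559] [0.00464193 0.70842215 0.70572117 0.00861064] [478.08521114 370.27857173 360.96599442]
```

View pics/w2b.png

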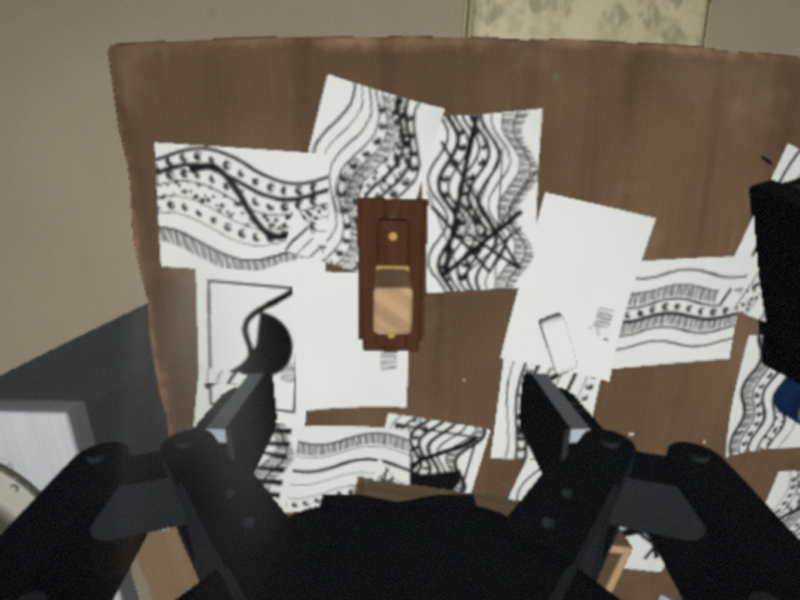

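The wrist view shows the handle top at (373-413, 287-334) and the stand top at (359-427, 199-351) in the enlarged picture.

Run:
```python
import pickle; from h import *
c=pickle.load(open("w2.pkl","rb")); t=pickle.load(open("top0.pkl","rb")); sd=pickle.load(open("side0.pkl","rb")); k=.7
A=lambda u,v:((u+.5)*k-.5,(v+.5)*k-.5)
B=lambda u,v:((u-390)/5+110-.4,v/5+235-.4); D=lambda u,v:((u-390)/3.3+300-.4,(v-232)/3.3+255-.4)
print(tri(c,A(393,310.5),sd,D(512,283)),tri(c,A(393,310.5),t,B(503,112)))
H=np.array([atz(c,*A(*p),122) for p in[(373,287),(413,287),(412.5,334),(373,334)]]);print(H.round(1),H.mean(0))
S=np.array([atz(c,*A(*p),34) for p in[(359,199),(427,200),(423,351),(359,350)]]);print(S.round(1),S.mean(0))
s=ctrl.sense(); q=s["ee_rot"]; r=R.from_quat([q[1],q[2],q[3],q[0]])
want=R.from_matrix(np.array([[0,1,0],[1,0,0],[0,0,-1.]]))
print("rot",(r.inv()*want).as_rotvec(), r.as_matrix().round(4))
for x in (H.mean(0)[:2],): print("shift", r.inv().apply(np.array([x[0],x[1],140])-s["eef_pos"]))
```

```text
(array([479.56698299, 300.16559968, 119.44063006]), np.float64(0.3796551605618534)) (array([478.91640573, 300.04107228, 119.18407468]), np.float64(1.6793494758613685))
[[468.1 315.4 122. ]
 [491.6 315.2 122. ]
 [491.5 285.9 122. ]
 [467.5 286.1 122. ]] [479.6685081  300.64232122 122.        ]
[[455.1 364.2  34. ]
 [507.1 363.2  34. ]
 [505.4 239.5  34. ]
 [451.5 241.1  34. ]] [479.75563616 301.97650223  34.        ]
rot [ 0.01874227 -0.00561271 -0.00381982] [[ 0.0038  0.9998  0.0188]
 [ 1.     -0.0039  0.0056]
 [ 0.0056  0.0187 -0.9998]]
shift [-0.68263211 -1.82848749 78.25517843]
```

play_rows(
  translation=[
    [-0.0007,-0.0018,0.04],
    [-0.0007,-0.0018,0.078],
    [-0.0007,-0.0018,0.078],
    [-0.0008,-0.0022,0.1],
    [-0.001,-0.003,0.125],
    [-0.001,-0.003,0.143],
    [-0.001,-0.003,0.143],
  ],
  rotation=[
    [0.0187,-0.0056,0.0137],
    [0.0187,-0.0056,0.0137],
    [0.0187,-0.0056,0.0137],
    [0.0187,-0.0056,0.0137],
    [0.0187,-0.0056,0.0137],
    [0.0187,-0.0056,0.0137],
    [0.0187,-0.0056,0.0137],
  ],
  gripper=[-1,-1,-1,-1,-1,-1,-1],
)

```text
time_s: 4.5
eef_pos: [478.8, 301.3, 75.2]
ee_rot: [-0.0, 0.713, 0.701, -0.001]
force: [-0.0, 0.7, 0.7]
grip_width: 0.999
grip_force: 0.0
```

```bash
cat > st.py <<'E'
from h import *
s=ctrl.sense(); q=s["ee_rot"]; r=R.from_quat([q[1],q[2],q[3],q[0]]); m=r.as_matrix()
print(round(s["time_s"],2),s["eef_pos"].round(2) if hasattr(s["eef_pos"],"round") else s["eef_pos"],"F",np.round(s["force"],2),"T",np.round(s["wrist_torque"],2),"g",s["grip_width"],s["grip_force"])
print("x",m[:,0].round(4),"y",m[:,1].round(4),"z",m[:,2].round(4))
E
python3 st.py
```

```text
4.5 [478.76 301.3   75.21] F [-0.02  0.66  0.71] T [-0.03  0.04  0.  ] g 0.9991723561251984 0.0
x [ 1.630e-02  9.999e-01 -3.000e-04] y [ 0.9999 -0.0163 -0.0016] z [-1.6e-03 -3.0e-04 -1.0e+00]
```

play_rows(
  translation=[
    [0,0.0005,0],
    [0,0.0005,0],
    [0,0.0005,0],
    [0,0.0005,0],
    [0,0.0005,0],
    [0,0.0005,0],
    [0,0.0005,0],
    [0,0.0005,0],
  ],
  rotation=[
    [0,0,0],
    [0,0,0],
    [0,0,0],
    [0,0,0],
    [0,0,0],
    [0,0,0],
    [0,0,0],
    [0,0,0],
  ],
  gripper=[1,1,1,1,1,1,1,1],
  force=80,
)

```text
time_s: 5.5
eef_pos: [478.8, 301.6, 75.2]
ee_rot: [-0.0, 0.713, 0.702, -0.0]
force: [0.1, -0.3, 5.2]
grip_width: 0.268
grip_force: 79.0
```

```bash
python3 st.py
```

```text
5.5 [478.85 301.63  75.15] F [ 0.1  -0.33  5.23] T [-0.06  0.02  0.05] g 0.2679686873015097 78.96660804748535
x [1.570e-02 9.999e-01 1.000e-04] y [ 9.999e-01 -1.570e-02 -7.000e-04] z [-7.e-04  1.e-04 -1.e+00]
```

play_rows(
  translation=[
    [0,0,-0.03],
    [0,0,-0.06],
    [0,0,-0.095],
    [-0.05,0.018,-0.095],
    [-0.1,0.036,-0.095],
    [-0.15,0.054,-0.095],
    [-0.2,0.072,-0.095],
    [-0.25,0.089,-0.095],
    [-0.3045,0.108,-0.095],
    [-0.3045,0.108,-0.095],
  ],
  rotation=[
    [0,0,0],
    [0,0,0],
    [0,0,0],
    [0,0,0.03],
    [0,0,0.06],
    [0,0,0.09],
    [0,0,0.12],
    [0,0,0.15],
    [0,0,0.177],
    [0,0,0.177],
  ],
  gripper=[1,1,1,1,1,1,1,1,1,1],
)

```text
time_s: 6.75
eef_pos: [582.2, -8.1, 168.5]
ee_rot: [-0.001, 0.773, 0.634, -0.001]
force: [-0.7, 0.8, -1.2]
grip_width: 0.27
grip_force: 78.7
```

```bash
python3 - <<'E'
from h import *
t=cam("top"); s=cam("side")
a=cv2.resize(t["pixels"][145:285,235:330],None,fx=4,fy=4,interpolation=cv2.INTER_CUBIC)
b=cv2.resize(s["pixels"][130:240,200:360],None,fx=2.6,fy=2.6,interpolation=cv2.INTER_CUBIC)
o=np.zeros((600,800,3),np.uint8); o[:a.shape[0],:a.shape[1]]=a; o[:b.shape[0],382:382+b.shape[1]]=b
cv2.imwrite("pics/r1.png",o[:,:,::-1])
E
python3 st.py
```

```text
6.85 [581.43  -4.72 168.76] F [-0.22  0.87 -1.09] T [ 0.   -0.01  0.04] g 0.2718025832408131 78.68131756782532
x [ 1.923e-01  9.813e-01 -3.000e-04] y [ 0.9813 -0.1923 -0.0034] z [-3.4e-03  3.0e-04 -1.0e+00]
```

View pics/r1.png

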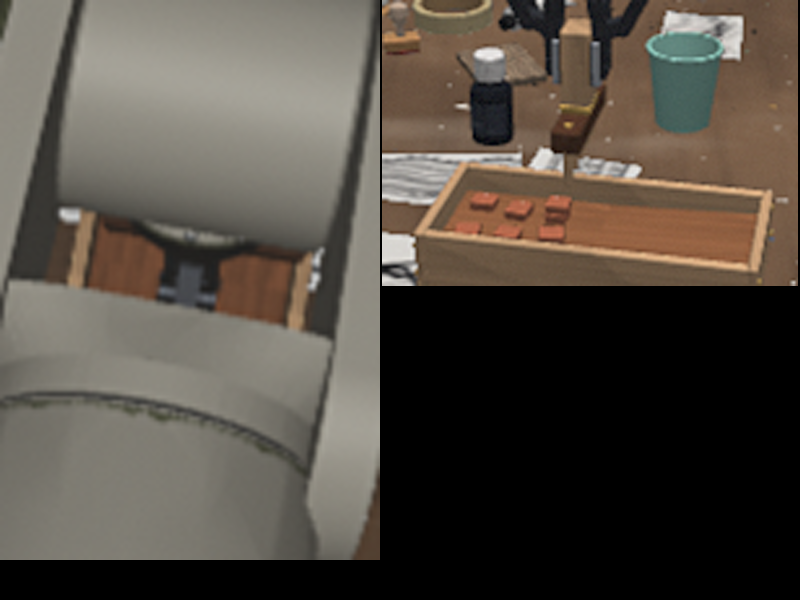

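The side view shows the rake held level and vertical over free board at (570,170), just short of the stacked chip. Next I'll lower it and feel for the board.

play_rows(
  translation=[
    [0,0,0.03],
    [0,0,0.06],
    [0,0,0.065],
    [0,0,0.066],
    [0,0,0.066],
  ],
  rotation=[
    [0,0,0],
    [0,0,0],
    [0,0,0],
    [0,0,0],
    [0,0,0],
  ],
  gripper=[1,1,1,1,1],
)

```text
time_s: 7.48
eef_pos: [582.2, -4.5, 104.6]
ee_rot: [0.0, 0.772, 0.636, -0.0]
force: [0.8, -0.6, -2.1]
grip_width: 0.274
grip_force: 78.9
```

```bash
python3 st.py
```

```text
7.47 [582.22  -4.45 104.63] F [ 0.8  -0.59 -2.15] T [-0.01  0.01 -0.01] g 0.27437966783524215 78.85910868644714
x [ 1.910e-01  9.816e-01 -7.000e-04] y [ 9.816e-01 -1.910e-01  2.000e-04] z [ 0.e+00 -7.e-04 -1.e+00]
```

play_rows(
  translation=[
    [0,0,0.002],
    [0,0,0.0035],
    [0,0,0.0035],
  ],
  rotation=[
    [0,0,0],
    [0,0,0],
    [0,0,0],
  ],
  gripper=[1,1,1],
)

```text
time_s: 7.85
eef_pos: [581.7, -4.7, 99.9]
ee_rot: [-0.001, 0.772, 0.636, -0.001]
force: [-0.6, 0.6, -2.1]
grip_width: 0.272
grip_force: 78.9
```

play_rows(
  translation=[
    [0,0,0.0005],
    [0,0,0.001],
    [0,0,0.001],
  ],
  rotation=[
    [0,0,0],
    [0,0,0],
    [0,0,0],
  ],
  gripper=[1,1,1],
)

```text
time_s: 8.22
eef_pos: [581.7, -4.7, 99.0]
ee_rot: [-0.0, 0.772, 0.636, -0.001]
force: [-0.6, -1.2, -1.7]
grip_width: 0.267
grip_force: 78.9
```

play_rows(
  translation=[
    [0,0,0.0005],
    [0,0,0.0008],
    [0,0,0.0008],
  ],
  rotation=[
    [0,0,0],
    [0,0,0],
    [0,0,0],
  ],
  gripper=[1,1,1],
)

```text
time_s: 8.6
eef_pos: [581.8, -4.7, 98.4]
ee_rot: [-0.0, 0.772, 0.636, -0.001]
force: [-2.2, 0.4, 3.3]
grip_width: 0.271
grip_force: 79.5
```

Contact with the far leaf reads about 5 N. Before feeling the near leaf, I'll estimate its slope from the first side picture, using the line where the board meets the wall.

```bash
python3 - <<'E'
import pickle; from h import *
s=pickle.load(open("side0.pkl","rb")); th=np.radians(-11.05); M=np.array([567,-2.8,0]); u=np.array([np.cos(th),np.sin(th),0]); v=np.array([-u[1],u[0],0])
im=s["pixels"].astype(float)
for x in(100,80,20,0,-20,-40,-60,-80,-100,-115):
    zs=np.arange(8,60,1.); val=[]
    for z in zs:
        P=M+x*u-56*v+[0,0,z] if z>=0 else 0
        p=proj(s,P); q=cv2.getRectSubPix(s["pixels"].astype(np.float32),(1,1),(float(p[0]),float(p[1])))[0,0]; val.append(q[0]-q[2])
    val=np.array(val); print(x,val[::2].astype(int))
E
python3 st.py
```

```text
100 [80 80 80 81 80 79 75 75 75 71 59 37 33 35 35 36 37 40 42 41 38 47 66 87
 54 19]
80 [ 61  89 111 105 103 101  97  88  82  74  61  39  38  38  39  39  40  39
  39  41  35  46  66  81  57  16]
20 [78 76 78 80 81 77 76 77 83 78 60 43 34 36 37 37 37 38 37 36 38 47 67 61
 32  1]
0 [81 80 79 80 80 78 77 79 82 77 59 42 32 35 36 36 37 38 36 36 36 42 62 76
 54 22]
-20 [82 80 80 79 79 81 79 79 80 80 67 44 31 35 35 36 36 35 35 38 38 47 68 87
 54 19]
-40 [82 80 80 81 82 83 80 80 80 81 73 54 41 37 36 38 38 39 38 38 36 47 68 87
 72 50]
-60 [81 79 79 79 80 81 82 80 80 80 79 64 45 35 36 38 39 39 39 39 36 49 70 86
 76 48]
-80 [80 80 78 76 78 81 85 80 79 80 81 71 50 38 35 38 41 40 39 39 35 51 73 86
 74 40]
-100 [78 77 77 77 78 80 82 80 77 78 80 80 62 44 34 37 39 39 40 38 34 51 74 85
 73 42]
-115 [79 78 77 77 76 77 79 80 75 77 82 83 75 45 38 38 40 40 40 39 41 49 72 84
 76 58]
8.6 [581.77  -4.73  98.4 ] F [-2.17  0.44  3.28] T [ 0.01  0.36 -0.05] g 0.2712114805057635 79.46467638015747
x [ 1.915e-01  9.815e-01 -7.000e-04] y [ 0.9815 -0.1915 -0.0015] z [-1.6e-03 -4.0e-04 -1.0e+00]
```

play_rows(
  translation=[
    [0,0,-0.01],
    [0,0,-0.022],
    [0,-0.05,-0.022],
    [0,-0.1,-0.022],
    [0,-0.1,-0.022],
  ],
  rotation=[
    [0,0,0],
    [0,0,0],
    [0,0,0],
    [0,0,0],
    [0,0,0],
  ],
  gripper=[1,1,1,1,1],
)

```text
time_s: 9.22
eef_pos: [480.9, 15.4, 120.7]
ee_rot: [-0.001, 0.772, 0.636, -0.001]
force: [0.5, -0.5, -1.0]
grip_width: 0.274
grip_force: 79.5
```

The near leaf slopes up by about 0.04 rad, so contact at x≈-86 should come about 3.6 mm higher. I'll feel for it.

play_rows(
  translation=[
    [0,0,0.008],
    [0,0,0.014],
    [0,0,0.015],
    [0,0,0.0155],
    [0,0,0.0155],
  ],
  rotation=[
    [0,0,0],
    [0,0,0],
    [0,0,0],
    [0,0,0],
    [0,0,0],
  ],
  gripper=[1,1,1,1,1],
)

```text
time_s: 9.85
eef_pos: [483.7, 14.5, 104.9]
ee_rot: [-0.0, 0.772, 0.636, -0.001]
force: [-0.4, -0.0, -2.0]
grip_width: 0.269
grip_force: 79.4
```

```bash
python3 st.py
```

```text
9.85 [483.75  14.45 104.86] F [-0.38 -0.03 -1.95] T [-0.02 -0.   -0.  ] g 0.2691954943859324 79.4487190246582
x [ 1.915e-01  9.815e-01 -7.000e-04] y [ 0.9815 -0.1915 -0.0016] z [-1.7e-03 -3.0e-04 -1.0e+00]
```

d is now 64.8. I'll take steps of 1 mm.

play_rows(
  translation=[
    [0,0,0.0005],
    [0,0,0.001],
    [0,0,0.001],
  ],
  rotation=[
    [0,0,0],
    [0,0,0],
    [0,0,0],
  ],
  gripper=[1,1,1],
)

```text
time_s: 10.22
eef_pos: [483.6, 14.5, 103.8]
ee_rot: [-0.0, 0.772, 0.636, -0.001]
force: [-0.2, 0.1, -1.5]
grip_width: 0.269
grip_force: 79.4
```

```bash
python3 st.py|head -1
```

```text
10.22 [483.55  14.49 103.82] F [-0.15  0.14 -1.48] T [ 0.05 -0.    0.01] g 0.26892721371840655 79.44675207138062
```

play_rows(
  translation=[
    [0,0,0.0005],
    [0,0,0.001],
    [0,0,0.001],
  ],
  rotation=[
    [0,0,0],
    [0,0,0],
    [0,0,0],
  ],
  gripper=[1,1,1],
)

```text
time_s: 10.6
eef_pos: [483.5, 14.5, 102.8]
ee_rot: [-0.001, 0.772, 0.636, -0.001]
force: [0.6, -0.8, -2.2]
grip_width: 0.268
grip_force: 79.4
```

play_rows(
  translation=[
    [0,0,0.0005],
    [0,0,0.001],
    [0,0,0.001],
  ],
  rotation=[
    [0,0,0],
    [0,0,0],
    [0,0,0],
  ],
  gripper=[1,1,1],
)

```text
time_s: 10.98
eef_pos: [483.6, 14.5, 102.0]
ee_rot: [-0.0, 0.772, 0.636, -0.001]
force: [-1.6, -0.2, 2.3]
grip_width: 0.271
grip_force: 79.7
```

Contact with the near leaf gives about 4 N at d=67.8, so the slope is about 0.04. Next I'll lift and go behind the stack, with the teeth 11.5 mm above the board.

play_rows(
  translation=[
    [0,0,-0.012],
    [0,0,-0.025],
    [0,0.05,-0.025],
    [0,0.1,-0.025],
    [0,0.145,-0.025],
    [0,0.145,-0.025],
    [0,0.145,-0.015],
    [0,0.145,-0.0087],
    [0,0.145,-0.0087],
  ],
  rotation=[
    [0,0,0],
    [0,0,0],
    [0,0,0],
    [0,0,0],
    [0,0,0],
    [0,0,0],
    [0,0,0],
    [0,0,0],
    [0,0,0],
  ],
  gripper=[1,1,1,1,1,1,1,1,1],
)

```text
time_s: 12.1
eef_pos: [625.1, -13.0, 109.9]
ee_rot: [-0.001, 0.772, 0.636, -0.001]
force: [0.3, 0.3, -0.9]
grip_width: 0.272
grip_force: 79.8
```

```bash
python3 st.py
python3 - <<'E'
from h import *
s=cam("side"); b=cv2.resize(s["pixels"][150:240,205:345],None,fx=5.7,fy=5.7,interpolation=cv2.INTER_CUBIC)
cv2.imwrite("pics/r2.png",b[:,:,::-1])
E
```

```text
12.1 [625.13 -13.05 109.88] F [ 0.31  0.29 -0.88] T [-0.03 -0.04  0.01] g 0.27161488594283906 79.81963992118835
x [ 1.914e-01  9.815e-01 -6.000e-04] y [ 0.9815 -0.1914 -0.0031] z [-0.0031 -0.     -1.    ]
```

View pics/r2.png

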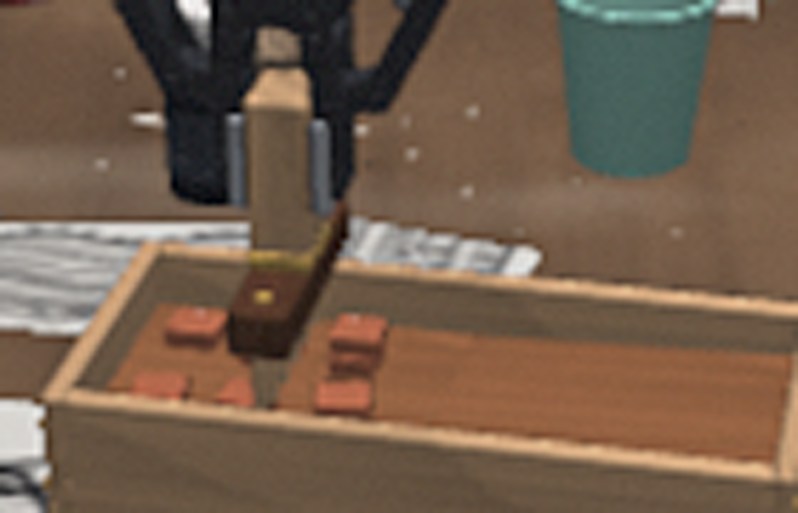

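The rake's teeth at (268,380) are between the second row and the stack at (357,335). Next I'll push the top chip off.

play_rows(
  translation=[
    [0,-0.004,0],
    [0,-0.008,0],
    [0,-0.012,0],
    [0,-0.016,0],
    [0,-0.02,0],
    [0,-0.024,0],
    [0,-0.028,0],
    [0,-0.032,0],
    [0,-0.036,0],
    [0,-0.037,0],
  ],
  rotation=[
    [0,0,0],
    [0,0,0],
    [0,0,0],
    [0,0,0],
    [0,0,0],
    [0,0,0],
    [0,0,0],
    [0,0,0],
    [0,0,0],
    [0,0,0],
  ],
  gripper=[1,1,1,1,1,1,1,1,1,1],
)

```text
time_s: 13.4
eef_pos: [589.4, -6.1, 110.4]
ee_rot: [-0.0, 0.772, 0.636, -0.001]
force: [-0.0, 0.1, -2.0]
grip_width: 0.268
grip_force: 79.8
```

```bash
python3 st.py
python3 - <<'E'
from h import *
s=cam("side"); b=cv2.resize(s["pixels"][150:240,205:345],None,fx=5.7,fy=5.7,interpolation=cv2.INTER_CUBIC)
cv2.imwrite("pics/r3.png",b[:,:,::-1])
E
```

```text
13.4 [589.37  -6.14 110.39] F [-0.   0.1 -2. ] T [-0.01  0.02 -0.01] g 0.2675218111092156 79.82711434364319
x [ 1.915e-01  9.815e-01 -7.000e-04] y [ 0.9815 -0.1915 -0.0018] z [-1.9e-03 -3.0e-04 -1.0e+00]
```

View pics/r3.png

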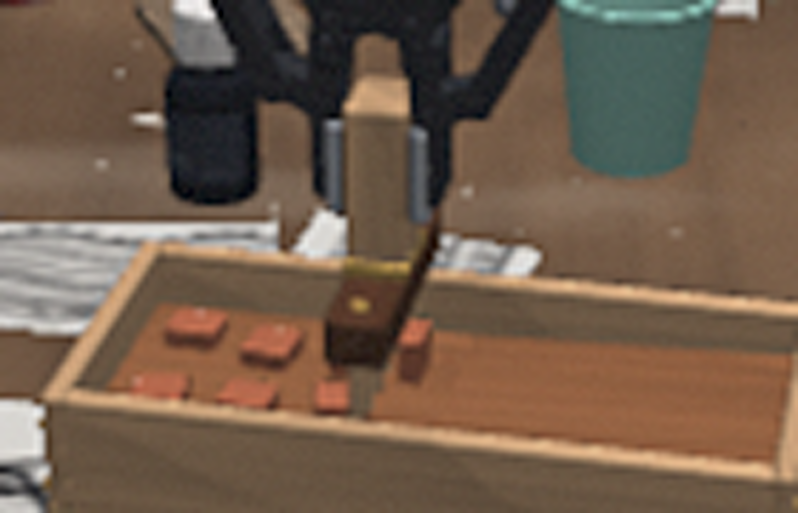

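The stacked chip seems to have tipped and now leans on the teeth at (415,350). I'll push on to clear the lower chip, then lift so that it drops flat.

play_rows(
  translation=[
    [0,-0.005,0],
    [0,-0.01,0],
    [0,-0.015,0],
    [0,-0.02,0],
    [0,-0.02,0],
    [0,-0.018,-0.008],
    [0,-0.016,-0.02],
    [0,-0.016,-0.04],
    [0,-0.016,-0.06],
    [0,-0.016,-0.08],
  ],
  rotation=[
    [0,0,0],
    [0,0,0],
    [0,0,0],
    [0,0,0],
    [0,0,0],
    [0,0,0],
    [0,0,0],
    [0,0,0],
    [0,0,0],
    [0,0,0],
  ],
  gripper=[1,1,1,1,1,1,1,1,1,1],
)

```text
time_s: 14.7
eef_pos: [574.3, -3.2, 192.0]
ee_rot: [-0.0, 0.772, 0.636, -0.0]
force: [-0.1, -0.1, -2.0]
grip_width: 0.271
grip_force: 79.8
```

```bash
cat > seg.py <<'E'
from h import *
th=np.radians(-11.05); M=np.array([567,-2.8,0]); U=np.array([np.cos(th),np.sin(th),0]); V=np.array([-U[1],U[0],0])
def rect(c,z=39,k=2):
    # tray-frame rectified picture on plane z: rows x from 130 down to -130, cols y from 56 to -56, 1/k mm
    X,Y=np.meshgrid(np.arange(130,-130,-1/k),np.arange(56,-56,-1/k),indexing="ij")
    P=M+X[...,None]*U+Y[...,None]*V+np.array([0,0,z]); q=(P-c["o"])@c["Rcw"]; p=q[...,:2]/q[...,2:]
    p=p*(1+c["k1"]*(p**2).sum(-1,keepdims=True)); m=(p*c["f"]+[c["cx"],c["cy"]]).astype(np.float32)
    return cv2.remap(c["pixels"],m[...,0],m[...,1],cv2.INTER_LINEAR)
def chipmask(im):
    h=cv2.cvtColor(im,cv2.COLOR_RGB2LAB).astype(int); return ((h[...,1]>np.median(h[...,1])+0) & (h[...,1]>152)).astype(np.uint8)
def ascii(m,sy,sx):
    for r in m[::sy,::sx]: print("".join("#" if v else "." for v in r))
E
python3 st.py
python3 - <<'E'
from seg import *
import pickle
c0=pickle.load(open("side0.pkl","rb")); L=cv2.cvtColor(c0["pixels"],cv2.COLOR_RGB2LAB)
print("chip",L[204:212,266:270].reshape(-1,3).mean(0),"board",L[208:216,290:320].reshape(-1,3).mean(0))
c=cam("side"); L=cv2.cvtColor(c["pixels"],cv2.COLOR_RGB2LAB)[:,:,1].astype(int)[195:235,215:320]
for r in L: print("".join("#" if v>157 else("+" if v>150 else ".") for v in r))
E
```

```text
14.7 [574.34  -3.18 191.98] F [-0.14 -0.09 -1.97] T [-0.01 -0.01  0.07] g 0.27054029265871876 79.82967495918274
x [ 1.915e-01  9.815e-01 -7.000e-04] y [ 9.815e-01 -1.915e-01 -6.000e-04] z [-8.e-04 -5.e-04 -1.e+00]
chip [110.0625  147.40625 149.84375] board [109.70833333 141.7875     150.75416667]
.........................................................................................................
.........................................................................................................
.........................................................................................................
.........................................................................................................
.........................................................................................................
.........................................................................................................
.........................................................................................................
............................................................
[... 2737 characters left out ...]
................................................................
.........................................................................................................
.........................................................................................................
.........................................................................................................
.........................................................................................................
.........................................................................................................
.........................................................................................................
```

There are now seven separate flat blobs, so the stack is undone. Next I'll get their positions.

```bash
cat > pos.py <<'E'
from seg import *
import sys
c=cam("side"); a=cv2.cvtColor(c["pixels"],cv2.COLOR_RGB2LAB)[:,:,1]; m=np.zeros_like(a)
m[195:240,208:350]=(a[195:240,208:350]>149)
n,l,st,ce=cv2.connectedComponentsWithStats(m)
for i in range(1,n):
    if st[i,4]>8:
        d=atz(c,*ce[i],36)-M; x=d@U
        if x<0: d=atz(c,*ce[i],36-0.04*x)-M
        print("px",ce[i].round(0),"n",st[i,4],st[i,2:4],"tray x %.0f y %.0f"%(d@U,d@V))
E
python3 pos.py
```

```text
px [239. 206.] n 33 [11  5] tray x 107 y -31
px [252. 209.] n 40 [11  5] tray x 74 y -22
px [267. 210.] n 42 [10  6] tray x 40 y -24
px [283. 212.] n 40 [10  6] tray x 3 y -23
px [233. 217.] n 40 [10  5] tray x 106 y 20
px [248. 218.] n 37 [10  5] tray x 72 y 19
px [265. 219.] n 47 [10  5] tray x 36 y 14
```

play_rows(
  translation=[
    [0,0.025,0.0],
    [0,0.0485,0.02],
    [0,0.0485,0.05],
    [0,0.0485,0.075],
    [0,0.0485,0.081],
    [0,0.0485,0.082],
    [0,0.0485,0.083],
    [0,0.0485,0.083],
  ],
  rotation=[
    [0,0,0],
    [0,0,0],
    [0,0,0],
    [0,0,0],
    [0,0,0],
    [0,0,0],
    [0,0,0],
    [0,0,0],
  ],
  gripper=[1,1,1,1,1,1,1,1],
)

```text
time_s: 15.8
eef_pos: [621.8, -12.5, 108.0]
ee_rot: [0.0, 0.772, 0.636, -0.0]
force: [-0.2, -0.1, -1.3]
grip_width: 0.272
grip_force: 79.9
```

```bash
python3 st.py
```

```text
15.8 [621.76 -12.5  108.04] F [-0.25 -0.11 -1.32] T [-0.02  0.01  0.02] g 0.2718216355993721 79.93970274925232
x [ 1.916e-01  9.815e-01 -7.000e-04] y [ 9.815e-01 -1.916e-01 -5.000e-04] z [-6.e-04 -6.e-04 -1.e+00]
```

play_rows(
  translation=[
    [0,0,0.0007],
    [0,0,0.0015],
    [0,0,0.0015],
  ],
  rotation=[
    [0,0,0],
    [0,0,0],
    [0,0,0],
  ],
  gripper=[1,1,1],
)

```text
time_s: 16.18
eef_pos: [621.4, -12.4, 105.7]
ee_rot: [-0.001, 0.772, 0.636, -0.001]
force: [-0.1, 0.3, -2.1]
grip_width: 0.273
grip_force: 79.9
```

```bash
python3 st.py
```

```text
16.18 [621.44 -12.42 105.73] F [-0.1   0.3  -2.13] T [ 0.05 -0.03 -0.  ] g 0.273251136770544 79.93987441062927
x [ 1.915e-01  9.815e-01 -7.000e-04] y [ 0.9815 -0.1915 -0.0018] z [-1.9e-03 -3.0e-04 -1.0e+00]
```

play_rows(
  translation=[
    [0,0,0.003],
    [0,0,0.0055],
    [0,0,0.0065],
    [0,0,0.0069],
    [0,0,0.0069],
  ],
  rotation=[
    [0,0,0],
    [0,0,0],
    [0,0,0],
    [0,0,0],
    [0,0,0],
  ],
  gripper=[1,1,1,1,1],
)

```text
time_s: 16.8
eef_pos: [621.5, -12.4, 99.0]
ee_rot: [-0.0, 0.772, 0.636, -0.001]
force: [-1.0, 1.0, -0.3]
grip_width: 0.27
grip_force: 80.2
```

```bash
python3 st.py
```

```text
16.8 [621.5  -12.41  99.01] F [-0.95  0.98 -0.32] T [ 0.08  0.13 -0.01] g 0.27030683601285604 80.19551396369934
x [ 1.915e-01  9.815e-01 -6.000e-04] y [ 0.9815 -0.1915 -0.0016] z [-1.7e-03 -3.0e-04 -1.0e+00]
```

play_rows(
  translation=[
    [0,-0.003,0.0002],
    [0,-0.008,0.0002],
    [0,-0.013,0.0002],
    [0,-0.018,0.0002],
    [0,-0.023,0.0002],
    [0,-0.028,0.0002],
    [0,-0.034,0.0002],
    [0,-0.04,0.0002],
    [0,-0.046,0.0002],
    [0,-0.05,0.0002],
  ],
  rotation=[
    [0,0,0],
    [0,0,0],
    [0,0,0],
    [0,0,0],
    [0,0,0],
    [0,0,0],
    [0,0,0],
    [0,0,0],
    [0,0,0],
    [0,0,0],
  ],
  gripper=[1,1,1,1,1,1,1,1,1,1],
)

```text
time_s: 18.05
eef_pos: [572.0, -2.8, 98.8]
ee_rot: [-0.0, 0.772, 0.636, -0.001]
force: [1.8, 0.4, 1.2]
grip_width: 0.273
grip_force: 80.2
```

```bash
python3 st.py
```

```text
18.05 [572.03  -2.79  98.82] F [1.81 0.44 1.15] T [-0.  -0.3  0. ] g 0.2734444478826445 80.18925905227661
x [ 1.915e-01  9.815e-01 -7.000e-04] y [ 0.9815 -0.1915 -0.0017] z [-1.8e-03 -3.0e-04 -1.0e+00]
```

play_rows(
  translation=[
    [0,-0.005,-0.0001],
    [0,-0.01,-0.0003],
    [0,-0.015,-0.0005],
    [0,-0.02,-0.0007],
    [0,-0.025,-0.0009],
    [0,-0.03,-0.0011],
    [0,-0.035,-0.0013],
    [0,-0.04,-0.0015],
    [0,-0.043,-0.0016],
  ],
  rotation=[
    [0,0,0],
    [0,0,0],
    [0,0,0],
    [0,0,0],
    [0,0,0],
    [0,0,0],
    [0,0,0],
    [0,0,0],
    [0,0,0],
  ],
  gripper=[1,1,1,1,1,1,1,1,1],
)

```text
time_s: 19.18
eef_pos: [529.9, 5.5, 100.5]
ee_rot: [-0.001, 0.772, 0.636, -0.001]
force: [0.7, 0.4, -0.6]
grip_width: 0.27
grip_force: 80.1
```

```bash
python3 st.py
```

```text
19.18 [529.87   5.45 100.45] F [ 0.72  0.44 -0.65] T [-0.01 -0.31  0.01] g 0.2700259569714966 80.12380599975586
x [ 1.915e-01  9.815e-01 -6.000e-04] y [ 0.9815 -0.1915 -0.0018] z [-1.9e-03 -3.0e-04 -1.0e+00]
```

play_rows(
  translation=[
    [0,-0.003,0.0003],
    [0,-0.008,0.0001],
    [0,-0.013,-0.0001],
    [0,-0.018,-0.0003],
    [0,-0.023,-0.0005],
    [0,-0.028,-0.0007],
    [0,-0.033,-0.0009],
    [0,-0.038,-0.0011],
    [0,-0.041,-0.0012],
    [0,-0.041,-0.0012],
  ],
  rotation=[
    [0,0,0],
    [0,0,0],
    [0,0,0],
    [0,0,0],
    [0,0,0],
    [0,0,0],
    [0,0,0],
    [0,0,0],
    [0,0,0],
    [0,0,0],
  ],
  gripper=[1,1,1,1,1,1,1,1,1,1],
)

```text
time_s: 20.42
eef_pos: [489.5, 13.3, 101.7]
ee_rot: [-0.001, 0.772, 0.636, -0.001]
force: [0.4, 0.3, 2.1]
grip_width: 0.271
grip_force: 80.5
```

```bash
python3 st.py; python3 pos.py
```

```text
20.43 [489.54  13.34 101.67] F [0.4  0.26 2.05] T [-0.03 -0.22  0.01] g 0.27091746029369806 80.49323558807373
x [ 1.914e-01  9.815e-01 -7.000e-04] y [ 0.9815 -0.1914 -0.0026] z [-2.7e-03 -1.0e-04 -1.0e+00]
px [239. 206.] n 37 [11  5] tray x 107 y -30
px [252. 209.] n 42 [11  5] tray x 74 y -22
px [331. 216.] n 70 [16  6] tray x -102 y -23
px [233. 217.] n 34 [10  4] tray x 106 y 21
px [248. 219.] n 37 [11  5] tray x 72 y 20
px [324. 224.] n 49 [10  6] tray x -92 y 17
```

Step 3 should be met: about 4 N at x=-79 with three chips down. Next I'll lift and go to the gap behind the second row (x≈89.5).

play_rows(
  translation=[
    [0,0.001,-0.01],
    [0,0.002,-0.024],
    [0,0.06,-0.024],
    [0,0.12,-0.024],
    [0,0.1685,-0.024],
    [0,0.1685,-0.024],
    [0,0.1685,-0.012],
    [0,0.1685,-0.0075],
    [0,0.1685,-0.006],
    [0,0.1685,-0.006],
  ],
  rotation=[
    [0,0,0],
    [0,0,0],
    [0,0,0],
    [0,0,0],
    [0,0,0],
    [0,0,0],
    [0,0,0],
    [0,0,0],
    [0,0,0],
    [0,0,0],
  ],
  gripper=[1,1,1,1,1,1,1,1,1,1],
)

```text
time_s: 21.72
eef_pos: [655.1, -19.0, 107.8]
ee_rot: [-0.0, 0.772, 0.636, -0.001]
force: [-1.2, 0.5, -0.9]
grip_width: 0.272
grip_force: 80.1
```

```bash
python3 st.py
```

```text
21.73 [655.15 -18.97 107.76] F [-1.16  0.51 -0.92] T [-0.03  0.03 -0.03] g 0.2722998208526086 80.06879925727844
x [ 1.915e-01  9.815e-01 -7.000e-04] y [ 0.9815 -0.1915 -0.0015] z [-1.6e-03 -4.0e-04 -1.0e+00]
```

play_rows(
  translation=[
    [0,0,0.0007],
    [0,0,0.0015],
    [0,0,0.0015],
  ],
  rotation=[
    [0,0,0],
    [0,0,0],
    [0,0,0],
  ],
  gripper=[1,1,1],
)

```text
time_s: 22.1
eef_pos: [655.3, -19.0, 105.9]
ee_rot: [-0.0, 0.772, 0.636, -0.001]
force: [-0.5, -0.3, -1.5]
grip_width: 0.271
grip_force: 80.1
```

```bash
python3 st.py
```

```text
22.1 [655.3  -19.04 105.88] F [-0.5  -0.32 -1.52] T [ 0.01  0.   -0.04] g 0.2707215290182519 80.06952166557312
x [ 1.915e-01  9.815e-01 -7.000e-04] y [ 0.9815 -0.1915 -0.0018] z [-1.9e-03 -3.0e-04 -1.0e+00]
```

play_rows(
  translation=[
    [0,0,0.003],
    [0,0,0.0055],
    [0,0,0.0065],
    [0,0,0.0069],
    [0,0,0.0069],
  ],
  rotation=[
    [0,0,0],
    [0,0,0],
    [0,0,0],
    [0,0,0],
    [0,0,0],
  ],
  gripper=[1,1,1,1,1],
)

```text
time_s: 22.72
eef_pos: [655.4, -19.0, 99.1]
ee_rot: [-0.0, 0.772, 0.636, -0.001]
force: [-0.1, -0.3, -0.4]
grip_width: 0.27
grip_force: 80.2
```

```bash
python3 st.py
```

```text
22.73 [655.37 -19.02  99.12] F [-0.14 -0.28 -0.36] T [0.04 0.06 0.04] g 0.2697993358112165 80.23291110992432
x [ 1.915e-01  9.815e-01 -6.000e-04] y [ 0.9815 -0.1915 -0.0016] z [-1.7e-03 -3.0e-04 -1.0e+00]
```

play_rows(
  translation=[
    [0,-0.005,0.0002],
    [0,-0.013,0.0002],
    [0,-0.021,0.0002],
    [0,-0.029,0.0002],
    [0,-0.037,0.0002],
    [0,-0.045,0.0002],
    [0,-0.053,0.0002],
    [0,-0.061,0.0002],
    [0,-0.069,0.0002],
    [0,-0.0755,0.0002],
  ],
  rotation=[
    [0,0,0],
    [0,0,0],
    [0,0,0],
    [0,0,0],
    [0,0,0],
    [0,0,0],
    [0,0,0],
    [0,0,0],
    [0,0,0],
    [0,0,0],
  ],
  gripper=[1,1,1,1,1,1,1,1,1,1],
)

```text
time_s: 23.98
eef_pos: [580.7, -4.5, 99.0]
ee_rot: [-0.0, 0.772, 0.636, -0.001]
force: [2.0, 0.3, -0.7]
grip_width: 0.271
grip_force: 80.2
```

play_rows(
  translation=[
    [0,0.002,0],
    [0,0.002,-0.03],
    [0,0.002,-0.06],
    [0,0.002,-0.09],
    [0,0.002,-0.09],
  ],
  rotation=[
    [0,0,0],
    [0,0,0],
    [0,0,0],
    [0,0,0],
    [0,0,0],
  ],
  gripper=[1,1,1,1,1],
)

```text
time_s: 24.6
eef_pos: [584.3, -5.1, 190.5]
ee_rot: [0.001, 0.772, 0.636, 0.0]
force: [-0.1, -0.2, -2.0]
grip_width: 0.273
grip_force: 80.1
```

```bash
python3 st.py; python3 pos.py
```

```text
24.6 [584.26  -5.12 190.5 ] F [-0.14 -0.18 -1.98] T [ 0.06  0.   -0.05] g 0.27298495569691394 80.10052442550659
x [ 1.915e-01  9.815e-01 -7.000e-04] y [ 0.9815 -0.1915  0.0019] z [ 0.0017 -0.0011 -1.    ]
px [239. 206.] n 34 [10  5] tray x 107 y -31
px [284. 212.] n 41 [9 5] tray x 2 y -24
px [329. 215.] n 77 [18  7] tray x -99 y -24
px [233. 217.] n 39 [10  5] tray x 106 y 20
px [280. 222.] n 39 [11  5] tray x 1 y 19
px [324. 224.] n 52 [11  6] tray x -92 y 15
```

The chips are laid out far 2, middle 2, near 3. Next I'll carry the rake back over its stand.

play_rows(
  translation=[
    [0.05,-0.029,0],
    [0.1,-0.058,0],
    [0.15,-0.087,0],
    [0.2,-0.116,0],
    [0.25,-0.145,0],
    [0.281,-0.162,0],
    [0.281,-0.162,0.03],
    [0.281,-0.162,0.06],
    [0.281,-0.162,0.065],
    [0.281,-0.162,0.065],
  ],
  rotation=[
    [0,0,-0.03],
    [0,0,-0.06],
    [0,0,-0.09],
    [0,0,-0.12],
    [0,0,-0.15],
    [0,0,-0.177],
    [0,0,-0.177],
    [0,0,-0.177],
    [0,0,-0.177],
    [0,0,-0.177],
  ],
  gripper=[1,1,1,1,1,1,1,1,1,1],
)

```text
time_s: 25.9
eef_pos: [478.1, 301.8, 123.9]
ee_rot: [-0.001, 0.713, 0.701, -0.001]
force: [0.5, -0.8, -2.2]
grip_width: 0.274
grip_force: 80.1
```

```bash
python3 st.py
```

```text
25.9 [478.07 301.78 123.89] F [ 0.53 -0.79 -2.19] T [-0.01  0.    0.02] g 0.27394215796644567 80.05700826644897
x [ 1.590e-02  9.999e-01 -6.000e-04] y [ 0.9999 -0.0159 -0.0025] z [-2.5e-03 -5.0e-04 -1.0e+00]
```

play_rows(
  translation=[
    [0,0.0007,0.008],
    [0,0.0007,0.016],
    [0,0.0007,0.02],
    [0,0.0007,0.022],
    [0,0.0007,0.024],
    [0,0.0007,0.026],
    [0,0.0007,0.028],
  ],
  rotation=[
    [0,0,0],
    [0,0,0],
    [0,0,0],
    [0,0,0],
    [0,0,0],
    [0,0,0],
    [0,0,0],
  ],
  gripper=[1,1,1,1,1,1,1],
)

```text
time_s: 26.78
eef_pos: [478.7, 301.9, 96.0]
ee_rot: [-0.001, 0.713, 0.702, -0.001]
force: [0.0, 0.8, -1.3]
grip_width: 0.267
grip_force: 80.1
```

```bash
python3 st.py
```

```text
26.77 [478.72 301.87  96.  ] F [ 0.03  0.81 -1.34] T [ 0.02  0.03 -0.01] g 0.2672395653003821 80.05658626556396
x [ 1.570e-02  9.999e-01 -2.000e-04] y [ 0.9999 -0.0157 -0.0017] z [-1.7e-03 -2.0e-04 -1.0e+00]
```

Teeth have entered the slot freely. I'll lower it the rest of the way (20.6 mm).

play_rows(
  translation=[
    [0,0,0.005],
    [0,0,0.01],
    [0,0,0.015],
    [0,0,0.018],
    [0,0,0.0195],
    [0,0,0.0205],
    [0,0,0.0205],
  ],
  rotation=[
    [0,0,0],
    [0,0,0],
    [0,0,0],
    [0,0,0],
    [0,0,0],
    [0,0,0],
    [0,0,0],
  ],
  gripper=[1,1,1,1,1,1,1],
)

```text
time_s: 27.65
eef_pos: [478.7, 301.9, 75.6]
ee_rot: [-0.001, 0.713, 0.702, -0.001]
force: [0.1, -0.8, -1.6]
grip_width: 0.27
grip_force: 80.1
```

```bash
python3 st.py
```

```text
27.65 [478.68 301.86  75.57] F [ 0.06 -0.76 -1.63] T [-0.03  0.02 -0.02] g 0.2698517374784754 80.05667924880981
x [ 1.560e-02  9.999e-01 -3.000e-04] y [ 0.9999 -0.0156 -0.0018] z [-1.8e-03 -3.0e-04 -1.0e+00]
```

Just above its rest. I'll go 0.6 mm more, then open, then rise straight up.

play_rows(
  translation=[
    [0,0,0.0005],
    [0,0,0.0006],
    [0,0,0.0006],
    [0,0,0.0006],
    [0,0,0.0006],
    [0,0,0.0006],
    [0,0,0.0006],
  ],
  rotation=[
    [0,0,0],
    [0,0,0],
    [0,0,0],
    [0,0,0],
    [0,0,0],
    [0,0,0],
    [0,0,0],
  ],
  gripper=[1,1,0.3,-0.3,-1,-1,-1],
)

```text
time_s: 28.52
eef_pos: [478.7, 301.8, 75.0]
ee_rot: [-0.001, 0.713, 0.702, -0.001]
force: [0.6, -0.5, -0.5]
grip_width: 1.005
grip_force: 0.0
```

play_rows(
  translation=[
    [0,0,0],
    [0,0,-0.02],
    [0,0,-0.05],
    [0,0,-0.1],
    [0,0,-0.15],
    [0,0,-0.16],
  ],
  rotation=[
    [0,0,0],
    [0,0,0],
    [0,0,0],
    [0,0,0],
    [0,0,0],
    [0,0,0],
  ],
  gripper=[-1,-1,-1,-1,-1,-1],
)

```text
time_s: 29.28
eef_pos: [479.9, 302.3, 238.4]
ee_rot: [0.001, 0.713, 0.702, 0.002]
force: [0.3, -0.9, -0.4]
grip_width: 0.996
grip_force: 0.0
```

```bash
python3 st.py; python3 pos.py
python3 - <<'E'
from h import *
t=cam("top"); s=cam("side")
a=cv2.resize(t["pixels"][145:285,235:330],None,fx=3,fy=3,interpolation=cv2.INTER_CUBIC)
b=cv2.resize(s["pixels"][180:240,205:355],None,fx=3.3,fy=3.3,interpolation=cv2.INTER_CUBIC)
d=cv2.resize(s["pixels"][250:365,290:390],None,fx=3.3,fy=3.3,interpolation=cv2.INTER_CUBIC)
o=np.zeros((600,800,3),np.uint8); o[:a.shape[0],:a.shape[1]]=a; o[:b.shape[0],290:290+b.shape[1]]=b; o[205:205+d.shape[0],290:290+d.shape[1]]=d
cv2.imwrite("pics/end.png",o[:,:,::-1])
E
```

```text
29.27 [479.85 302.3  238.36] F [ 0.31 -0.94 -0.43] T [0.02 0.02 0.03] g 0.9964020828775153 0.0
x [0.0156 0.9999 0.0019] y [ 0.9999 -0.0156  0.0037] z [ 0.0037  0.0018 -1.    ]
px [239. 206.] n 36 [11  5] tray x 107 y -31
px [284. 212.] n 42 [10  5] tray x 2 y -24
px [330. 215.] n 78 [18  6] tray x -100 y -23
px [233. 217.] n 40 [10  5] tray x 106 y 20
px [280. 222.] n 41 [11  5] tray x 1 y 19
px [324. 224.] n 52 [11  6] tray x -92 y 15
```

View pics/end.png

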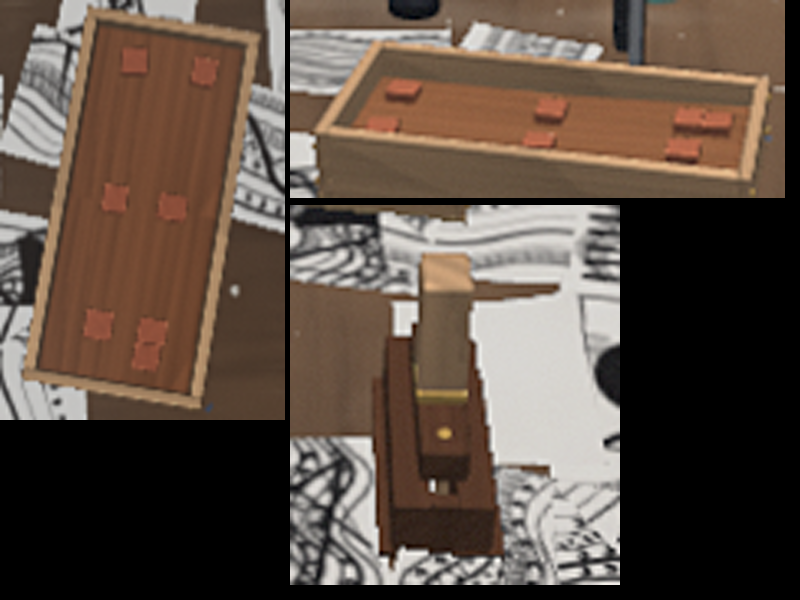

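The final picture shows seven flat, separate chips: two far (134,61; 204,71), two middle (115,198; 172,207) and three near (98,324; 152,331; 146,356). The near pair is about 19 mm apart. The rake is upright and seated in its stand.

```bash
python3 -c "
from rig import ctrl
print(ctrl.finish_job())"
```

```text
the job is handed in; nothing more can be done
None
```

I handed the job in at about 29 s on the robot's clock; no verdict came back, but in the last pictures all seven chips lie flat and separate (far 2, middle 2, near 3) and the rake stands upright in its stand.

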